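# Load a cover plate under the spring clip of a checking fixture

## Robot

A 6-joint arm with a two-finger parallel gripper is mounted at the origin on the work surface. World frame = base frame: x ahead of the robot, y to its left, z up, the work surface at z = 0. Lengths are in mm, angles in rad, forces in N, time in s.
With the tool pointing down it reaches from about 275 to 750 mm from the base axis. Payload 10.2 kg.
Tool frame: the origin (TCP) lies midway between the tips of the shut fingers; the grasp point (between the pads) lies 19 mm behind it; z points along the fingers, y is the direction in which the jaws open and shut (so a half turn about z gives the same grasp; the last joint's range is limited). The gripper opens to 85 mm and grips with 20 to 120 N. Pads are 22 mm wide; open, the fingers measure 114 mm over their backs; the gripper's body (76 mm by 85 mm) begins 54 mm behind the grasp point. The pads swing forward as they close: fully open they stand 13 mm farther back than shut.
Start: joints at [-0.223, 0.313, 1.498, -0, 1.331, -0.223], TCP at [525.006, -0.013, 231.294] pointing down, gripper open.
Joint ranges: [-2.94, 2.94], [-0.97, 2.17], [0.19, 2.56], [-1.23, 4.37], [0.02, 3.11], [-2.88, 2.88]. Speed limits (rad/s): [2.39, 2.39, 3.01, 3.14, 3.14, 3.14].

## Interface

Orientations are given as a unit quaternion [w, x, y, z].
In Python, from rig import sense, optics, ctrl gives the robot as it stands.
- The arm moves only by the tool play_rows, never from a script. Its argument "plan" is a list of rows, each a list of 7 numbers: the shift along the world's x, y, z in mm, then the turn, a rotation vector about the world's x, y, z in rad, then the opening, from -1 (shut) to 1 (fully open), so that 0 is half open. A call has 1 to 5 rows; each row shifts and turns the pose as measured when the row begins; what a row does not reach is not made up. A row lasts 1/12 s, in which the tool goes at most 41.7 mm and 7.16 degrees, less where a joint would pass 70% of its speed; a pose out of reach is approached as far as the arm can. A call is refused whole if a number of a shift passes 41.7 or a number of a turn 0.125, either way. A call with a gripper value outside its range is refused whole. The fingers move at their own pace and stop on an object; "grip_force" is the grip in N (left out, the last holds). Time passes only in rows, so rows that do not move let the fingers close. It gives the time, the measured TCP pose, the force and the opening at its end, in the units of the state.
- sense(): the state, without advancing time (a new reading comes with each control period).
- optics.capture(name): name is "scene" or "side" or "wrist"; returns a dict with "img" (420x560x3 uint8, blue, green, red), "fx", "fy", "cx", "cy" (pixels), "world_to_cam" (4x4, takes a point from world to camera coordinates). Camera axes: x right, y up, looking along -z (the intrinsics and any distortion apply to the point x, -y, -z); pixel columns grow to the right and rows downward; lengths in mm; the calibration is good to about 2 mm. A picture is of the moment at which its call begins. There is no depth.
- ctrl.finish_job(): hands the job in, once; it reports no verdict.
The state is a dict: "time_s": time; "joints": joint angles; "dq": joint speeds; "tau": joint torques, N m; "eef_pos": TCP position; "ee_rot": TCP orientation; "force": force on the tool from outside, world axes, zero at the start; "wrist_torque": the same for the moment, N m; "grip_width": opening from 0.0 (shut) to 1.0 (fully open).
Only numpy, scipy, OpenCV 4.12 (cv2) and the standard library are available. Lean on these libraries where they do the work, as an engineer would, in place of code of your own. Each camera call takes 0.05 s, during which the arm holds its last target. There are 200 camera calls.

## Task

Load the flat cover plate into the checking fixture: swing the spring clip up until it stays open by itself, slide the plate nose first between the rails until it just meets the back stop, then guide the clip down gently so that it holds the plate. The back stop is only lightly pinched and has been set by somebody else, so find it by feel and do not shove it off its setting; never let the clip snap shut or press it down hard onto the plate, and leave the other things on the bench alone.

Things in the scene. Friction and masses are not known exactly. Their poses are not given: they have to be found in the camera images.
- fixture: Grey steel block fixed to the bench, 240 x 90 x 20 mm. Origin: on its underside, midway in y, 100 mm from the open end. Its x axis is the loading direction, from the open end (nearest the robot) to the clip hinge. Its flat top, the bed, is 20 mm above the origin.
- channel (a point): Middle of the channel, on the bed right above the fixture's origin, same axes. Two steel rails 8 mm high leave a channel 53 mm wide from x = -30 to +30 mm; the entry is flared from x = -48 mm. The back stop, a plain steel bar across the channel 40 mm wide and 12 mm high, is set with its face somewhere from x = +30 to +50 mm (not reported); it yields if pushed with about 12 N.
- clip_hinge (a point): Hinge of the spring clip, 75 mm beyond the fixture's origin in x and 40 mm above it; the axis is the fixture's y axis. The clip is an 18 mm wide steel arm reaching 80 mm from the hinge towards the open end, over the middle of the channel; its rounded foot, at the free end, presses on what lies on the bed.
- clip_knob (a point): Centre of the clip's black grip: a cylinder of 16 mm diameter, 26 mm long along the fixture's y, on top of the clip's free end: 80 mm from the hinge towards the open end and 20 mm above it when the joint is 0; it swings with the clip. Pinch it from above by its two flat ends (fingers closing along y); it turns between the fingers as the clip swings.
- clip (a joint): Angle of the clip, rad. 0: foot on the bare bed; grows as the free end swings up and back; 1.1: fully open, against a stop. An over-centre spring pulls it shut below 0.55 and open above 0.55 (up to 7 N at the grip), so it stays open by itself. On the plate it rests at about 0.1 and clamps with about 6 N. Let go below 0.55 it snaps shut.
- plate_boss (a point): Centre of the square boss, 24 x 24 x 30 mm high, of the loose aluminium cover plate (130 x 50 x 8 mm, about 0.17 kg). 15 mm above the plate's top face, 23 mm above its underside. x axis: along the plate to its nose, whose edge is 108 mm ahead; the rear edge is 22 mm behind. Pinch the boss from above. The plate starts flat on the bench left or right of the fixture.
- plate_nose (a point): Middle of the plate's nose edge (the end far from the boss), half-way up the 8 mm thickness; axes as the boss.
- round_cover: Bystander: loose round aluminium cover, flange 72 mm diameter and 8 mm thick with a round boss of 28 mm diameter up to 30 mm height, on the other side of the fixture. Origin at the centre of its underside.
- spray_can: Bystander: upright blue can, 60 mm diameter, 170 mm high. Origin at the centre of its underside.
- screwdriver: Bystander: screwdriver lying on the bench. Origin at its underside; x axis along it towards the tip.
Mind the look-alikes: they are no part of the job. Leave any brown, red or turquoise look-alike of the part that bears plate_boss alone.

How it is judged:
By the outcome, as a careful person would: the job done as asked, in the order asked, and still so for the second after the job is handed in, with the robot touching nothing.
It also fails if it takes over 70 s, if anything falls off the work surface, if the arm or the gripper's body presses on something with over 40 N, if the wrist force passes 120 N, or if a joint passes its speed limit or range.

## Working session

There is one attempt and no reset: what is moved stays moved. The work goes in short steps, Python scripts to look and compute and a tool call to move; the robot and the scene stay as the last step left them, time stands still between calls to the robot, and variables do not carry over. Pictures are saved under pics/ and viewed, about 8 in all and at most 12, crops included, and the job is handed in when it is done.

Besides the shell and the picture viewer there is one more tool, called after "Request:" as name([rows], argument=value, ...), one row to a line, values as JSON. play_rows: Moves the arm, as the interface text tells. Its arguments: {"type":"object","properties":{"plan":{"type":"array"},"grip_force":{"type":"number"}},"required":["plan"]}

```bash
mkdir -p pics; cat > h.py <<'E'
import numpy as np, cv2
from rig import sense, optics, ctrl
def cap(n,f=None):
    d=optics.capture(n)
    if f: cv2.imwrite('pics/'+f,d['img'])
    return d
def ray(d,u,v):
    M=np.array(d['world_to_cam']);R=M[:3,:3];t=M[:3,3]
    c=-R.T@t
    r=R.T@np.array([(u-d['cx'])/d['fx'],-(v-d['cy'])/d['fy'],-1.])
    return c,r
def onz(d,u,v,z):
    c,r=ray(d,u,v); return c+r*(z-c[2])/r[2]
def proj(d,p):
    M=np.array(d['world_to_cam']);q=M[:3,:3]@np.array(p)+M[:3,3]
    return d['cx']+d['fx']*q[0]/-q[2], d['cy']+d['fy']*-q[1]/-q[2]
E
python3 - <<'E'
from h import *
a=cap('scene','s1.png');b=cap('side','d1.png');
for d in(a,b): print({k:v for k,v in d.items() if k!='img'})
print(sense())
E
ls
```

```text
{'fx': 409.58377771958817, 'fy': 409.58377771958817, 'cx': 277.8659720904966, 'cy': 212.0676872757798, 'world_to_cam': array([[-8.55708612e-01,  5.17457927e-01,  2.55843561e-04,
         4.46363583e+02],
       [-2.68775530e-01, -4.44890476e-01,  8.54302159e-01,
         7.87175248e+01],
       [ 4.42179247e-01,  7.30964950e-01,  5.19776640e-01,
        -1.20590243e+03],
       [ 0.00000000e+00,  0.00000000e+00,  0.00000000e+00,
         1.00000000e+00]])}
{'fx': 467.45094794895937, 'fy': 467.45094794895937, 'cx': 275.60953520328746, 'cy': 208.28738837139784, 'world_to_cam': array([[ 9.88126315e-01, -1.53440739e-01,  7.89465443e-03,
        -5.37449917e+02],
       [ 9.70801269e-02,  6.63351441e-01,  7.41984039e-01,
        -1.05774096e+02],
       [-1.19087510e-01, -7.32407540e-01,  6.70371062e-01,
        -1.05734393e+03],
       [ 0.00000000e+00,  0.00000000e+00,  0.00000000e+00,
         1.00000000e+00]])}
{'time_s': 0.1, 'joints': array([-2.23401961e-01,  3.13393961e-01,  1.49835191e+00, -2.55345383e-05,
        1.33098825e+00, -2.23375417e-01]), 'dq': array([-0.0003305 ,  0.00032805, -0.00211375,  0.00167616, -0.00058402,
       -0.0010107 ]), 'tau': array([ 2.30574413e-03, -4.12899542e+01, -2.60142785e+01, -1.81123951e-04,
        3.02137116e-03,  1.15447833e-05]), 'eef_pos': array([5.24775168e+02, 3.13912697e-02, 2.30795809e+02]), 'ee_rot': array([-4.76339133e-04,  7.07113902e-01,  7.07099430e-01, -3.14629917e-04]), 'force': array([-0.41685526, -0.06801301,  0.39128012]), 'wrist_torque': array([7.34393686e-05, 4.34580126e-02, 1.00043027e-02]), 'grip_width': 0.9978710336416197}
h.py
pics
```

```bash
python3 - <<'E'
import cv2,numpy as np
a=cv2.imread('pics/s1.png');b=cv2.imread('pics/d1.png')
cv2.imwrite('pics/sb.png',cv2.resize(a,(800,600)));cv2.imwrite('pics/db.png',cv2.resize(b,(800,600)))
E
```

```text
(no output)
```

View pics/sb.png

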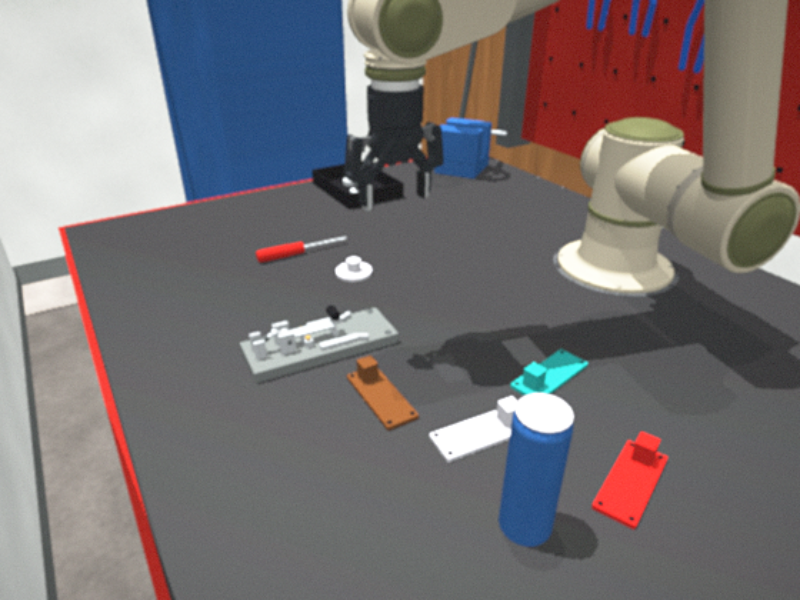

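View pics/db.png

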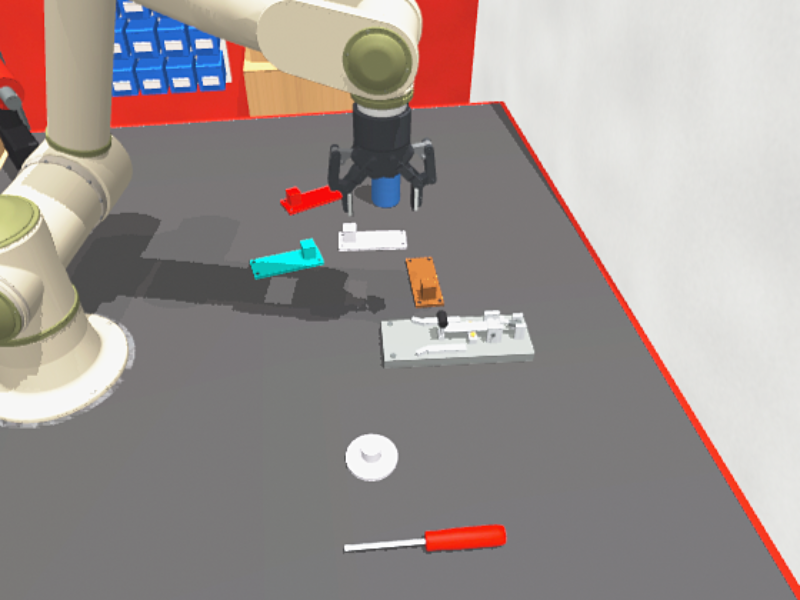

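Scene: the fixture is at about (320,345) in the scene picture and (457,342) in the side picture (800 px scale). The white plate is at (475,433) and (372,240), with its boss at the robot end. The knob is black, at (442,318) in the side picture. The can stands behind the plate. Next I measure these.

```bash
python3 - <<'E'
from h import *
b=cap('side');a=cap('scene')
def quad(d,x0,y0,x1,y1,z,lo,name):
    im=d['img'];hsv=cv2.cvtColor(im,cv2.COLOR_BGR2HSV)
    m=((hsv[...,2]>lo)&(hsv[...,1]<50)).astype(np.uint8)
    k=np.zeros_like(m);k[y0:y1,x0:x1]=m[y0:y1,x0:x1]
    cs,_=cv2.findContours(k,cv2.RETR_EXTERNAL,cv2.CHAIN_APPROX_NONE)
    c=max(cs,key=cv2.contourArea);
    P=np.array([onz(d,p[0][0],p[0][1],z)[:2] for p in c],np.float32)
    h=cv2.convexHull(c);ap=cv2.approxPolyDP(h,3,True)[:,0]
    print(name,cv2.boundingRect(c),cv2.contourArea(c),cv2.minAreaRect(P))
    for p in ap: print(p,onz(d,*p,z).round(1),onz(d,*p,0).round(1))
quad(b,225,150,295,180,8,150,'plate side')
quad(a,290,260,370,330,8,150,'plate scene')
quad(b,262,212,380,262,20,125,'fix side')
quad(a,160,205,285,270,20,110,'fix scene')
for d,r in((b,(262,212,380,262)),(a,(160,205,285,270))):
    k=d['img'].max(2)[r[1]:r[3],r[0]:r[2]]; 
    print(np.percentile(k,[5,25,50,75,95]))
    hh=(k<35).astype(np.uint8); n,l,s,c=cv2.connectedComponentsWithStats(hh)
    for i in range(1,n):
        if s[i,4]>15: print('blk',s[i,4],c[i]+[r[0],r[1]])
crop=b['img'][140:270,215:390];cv2.imwrite('pics/c1.png',cv2.resize(crop,None,fx=4.5,fy=4.5,interpolation=cv2.INTER_CUBIC))
E
```

```text
plate side (237, 156, 48, 20) 658.5 ((540.0797119140625, 251.9451446533203), (87.72449493408203, 131.55490112304688), 81.75178527832031)
[240 156] [488.3 303.8   8. ] [489.  314.9   0. ]
[283 161] [605.7 262.6   8. ] [607.6 273.3   0. ]
[284 173] [599.3 208.    8. ] [601.2 218.1   0. ]
[237 175] [471.7 217.5   8. ] [472.3 227.8   0. ]
plate scene (300, 276, 70, 48) 1460.5 ((523.9034423828125, 244.9468536376953), (173.9361572265625, 66.32125091552734), 2.0668821334838867)
[369 276] [437.6 224.2   8. ] [430.4 217.5   0. ]
[369 298] [481.8 273.3   8. ] [475.2 267.3   0. ]
[355 307] [520.7 278.    8. ] [514.6 272.1   0. ]
[314 323] [609.7 270.9   8. ] [605.  264.8   0. ]
[300 305] [606.  220.3   8. ] [601.2 213.5   0. ]
[349 279] [479.  210.1   8. ] [472.3 203.2   0. ]
fix side (267, 217, 108, 41) 3370.5 ((638.112060546875, -51.935264587402344), (118.96126556396484, 241.2963409423828), 85.60111999511719)
[374 245] [754.4 -99.   20. ] [763.2 -81.2   0. ]
[372 252] [ 743.4 -119.1   20. ] [ 751.9 -101.8    0. ]
[269 257] [ 513.4 -100.1   20. ] [516.  -82.3   0. ]
[267 224] [523.7   4.2  20. ] [526.5  24.7   0. ]
[365 218] [760.5  -9.5  20. ] [769.4  10.6  -0. ]
fix scene (167, 215, 113, 48) 2641.0 ((638.6751708984375, -61.75031280517578), (129.5372772216797, 245.4048309326172), 84.97018432617188)
[279 233] [523.9   8.8  20. ] [508.6 -16.3   0. ]
[179 262] [761.   -7.5  20. ] [754.5 -33.2   0. ]
[167 241] [758.2 -95.1  20. ] [ 751.6 -124.1    0. ]
[174 232] [ 732.5 -122.1   20. ] [ 725.  -152.1    0. ]
[190 225] [ 689.6 -131.3   20. ] [ 680.4 -161.5    0. ]
[264 215] [514.5 -79.   20. ] [ 498.8 -107.3    0. ]
[114. 123. 139. 227. 248.]
[ 94. 101. 106. 169. 235.]
```

View pics/c1.png

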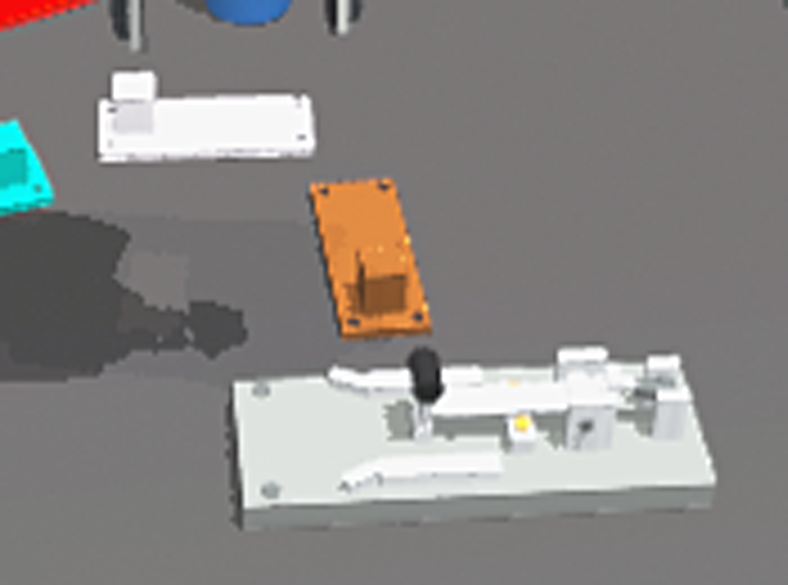

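The plate is free, with its boss at crop (133,102) and its nose to the right. The fixture is yawed slightly. The brown look-alike lies close to the fixture.

```bash
python3 - <<'E'
from h import *
b=cap('side');a=cap('scene')
f=lambda x,y:(x/4.5+215,y/4.5+140)
nl,nr,fl,fr=[onz(b,*f(*p),20)[:2] for p in((240,507),(715,485),(233,382),(685,362))]
print('fix',nl,nr,fl,fr)
ax=(nr-nl)+(fr-fl);yaw=np.arctan2(ax[1],ax[0]);c=(nl+nr+fl+fr)/4;ex=np.array([np.cos(yaw),np.sin(yaw)]);ey=np.array([-ex[1],ex[0]])
print('len',np.linalg.norm(nr-nl),np.linalg.norm(fl-nl),'yaw',yaw,'center',c,'origin',c-20*ex)
print('bosstop',[onz(b,*f(*p),38)[:2].round(1) for p in((112,72),(155,72),(155,102),(112,102))])
print('platetop',[onz(b,*f(*p),8)[:2].round(1) for p in((100,153),(315,149),(312,96),(103,97))])
print('brown bosstop',[onz(b,*f(*p),38)[:2].round(1) for p in((357,250),(405,272))])
# black knob colour
for d,r in((b,(300,210,320,235)),(a,(222,208,245,228))):
    k=d['img'].max(2)[r[1]:r[3],r[0]:r[2]]
    m=(k<75).astype(np.uint8);n,l,s,cc=cv2.connectedComponentsWithStats(m)
    i=1+s[1:,4].argmax();p=cc[i]+[r[0],r[1]];print('knob px',s[i],p)
    if d is b: A=ray(d,*p)
    else: B=ray(d,*p)
M=np.stack([A[1],-B[1]],1);t=np.linalg.lstsq(M,B[0]-A[0],rcond=None)[0]
print('knob',A[0]+A[1]*t[0],B[0]+B[1]*t[1])
w=cap('wrist','w1.png');print({k:v for k,v in w.items() if k!='img'})
E
```

```text
fix [513.81298081 -87.14320808] [ 751.5445371  -107.24751594] [522.78108604   1.30026782] [763.24619081 -18.57457929]
len 238.58012500941754 88.89699286746831 yaw -0.08341002860167415 center [637.84619869 -52.91625887] origin [617.91573069 -51.24999197]
bosstop [array([485.2, 262. ]), array([511.1, 258.3]), array([507.7, 227.9]), array([482.2, 231.6])]
platetop [array([472.7, 221.8]), array([601.9, 207.1]), array([609.1, 260.5]), array([479.8, 278.1])]
brown bosstop [array([602.5,  76.4]), array([625. ,  54.5])]
knob px [ 6  8  7 11 63] [309.17460317 222.92063492]
knob px [ 6  6 10 10 65] [232.58461538 218.27692308]
knob [612.85420847 -46.99397482  59.84055885] [614.13224665 -47.46573348  59.70848427]
{'fx': 316.71787147055625, 'fy': 316.71787147055625, 'cx': 278.9782707401196, 'cy': 208.97990393270874, 'world_to_cam': array([[ 9.99999866e-01,  5.16206332e-04,  3.14688460e-05,
        -5.24458322e+02],
       [-4.77771422e-04,  9.45409819e-01, -3.25883485e-01,
         4.33103949e+01],
       [-1.97974074e-04,  3.25883426e-01,  9.45409939e-01,
        -3.81096955e+02],
       [ 0.00000000e+00,  0.00000000e+00,  0.00000000e+00,
         1.00000000e+00]])}
```

Both methods agree: the knob is at (613.5, -47, 60), the fixture origin near (613.5, -50), and the fixture yaw about -0.083. The boss is near (497, 246). I now move above the knob with the jaws turned along y.

Request:
play_rows([
  [18,-10,-20,0,0,0.124,0.1],
  [18,-10,-22,0,0,0.124,0.1],
  [18,-10,-22,0,0,0.124,0.1],
  [18,-10,-22,0,0,0.124,0.1],
  [17,-9,-20,0,0,0.124,0.1],
], grip_force=25)

```text
time_s: 0.77
eef_pos: [617.5, -49.4, 126.8]
ee_rot: [0.004, 0.453, 0.891, 0.003]
force: [-0.3, 0.4, 0.7]
grip_width: 0.548
```

Request:
play_rows([
  [0,0,0,0,0,0.124,0.1],
  [0,0,0,0,0,0.124,0.1],
  [0,0,0,0,0,0.124,0.1],
  [0,0,0,0,0,0.124,0.1],
  [0,0,0,0,0,0.124,0.1],
])

```text
time_s: 1.18
eef_pos: [617.5, -51.5, 118.0]
ee_rot: [-0.002, 0.158, 0.988, 0.003]
force: [0.4, -0.1, -0.6]
grip_width: 0.549
```

Request:
play_rows([
  [0,0,0,0,0,0.124,0.1],
  [0,0,0,0,0,0.122,0.1],
  [0,0,0,0,0,0,0.1],
])

```text
time_s: 1.43
eef_pos: [617.4, -51.5, 117.3]
ee_rot: [-0.003, 0.031, 1.0, 0.003]
force: [-0.0, -0.3, -0.9]
grip_width: 0.551
```

```bash
python3 - <<'E'
from h import *
w=cap('wrist','w2.png');print(sense()['eef_pos'],sense()['ee_rot'])
print('knob px',proj(w,(613.5,-48,60)), 'orig',proj(w,(613.5,-50,20)))
np.savez('w2.npz',**w)
E
```

```text
[617.37926922 -51.53864955 117.25445493] [-0.00328333  0.0338672   0.99941742  0.00265391]
knob px (np.float64(284.2541060901134), np.float64(225.18287078321282)) orig (np.float64(280.68842322917453), np.float64(206.92282869993338))
```

View pics/w2.png

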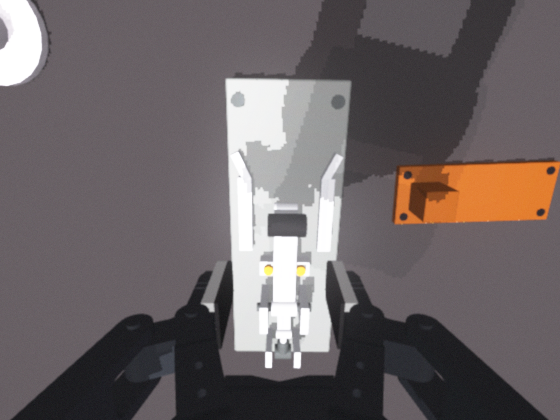

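The wrist view shows the knob at (287,225), between the rails at (247,225) and (322,225). It is about 2 mm off the prediction.

```bash
python3 - <<'E'
from h import *
w=dict(np.load('w2.npz'))
q=lambda u,v,z:onz(w,u,v,z)[:2].round(1)
print('corners',[q(*p,20) for p in((227,80),(350,80),(236,352),(330,352))])
print('knob ends',q(268,225,60),q(306,225,60))
print('rail inner',q(251,248,28),q(319,249,28),q(251,195,28),q(322,195,28),'stop face?',q(284,262,32),q(260,264,32),q(310,264,32))
E
```

```text
corners [array([516.9, -82.2]), array([522.2,   4.5]), array([ 755.4, -100.9]), array([761.4, -11.9])]
knob ends [612.7 -59.1] [614.3 -33.2]
rail inner [644.3 -76. ] [648.8 -21. ] [599.8 -72. ] [603.2 -17.8] stop face? [656.6 -50. ] [657.2 -69.5] [659.8 -29. ]
```

Request:
play_rows([
  [-4,5,-20,0,0,-0.01,0.1],
  [0,0,-25,0,0,0,0.1],
  [0,0,-20,0,0,0,0.1],
  [0,0,0,0,0,0,0.1],
])

```text
time_s: 1.82
eef_pos: [613.9, -46.5, 51.6]
ee_rot: [-0.001, 0.048, 0.999, 0.002]
force: [-0.2, 0.2, -1.4]
grip_width: 0.553
```

Request:
play_rows([
  [0,0,-8,0,0,0,0.1],
  [0,0,0,0,0,0,-1],
  [0,0,0,0,0,0,-1],
  [0,0,0,0,0,0,-1],
  [0,0,0,0,0,0,-1],
], grip_force=40)

```text
time_s: 2.23
eef_pos: [614.8, -45.9, 45.4]
ee_rot: [-0.0, 0.052, 0.999, 0.003]
force: [1.0, -0.2, -8.0]
grip_width: 0.29
```

Request:
play_rows([
  [2.4,-0.2,8,0,0,0,-1],
  [3.2,-0.3,7.6,0,0,0,-1],
  [3.9,-0.3,7.2,0,0,0,-1],
  [4.6,-0.4,6.9,0,0,0,-1],
])

```text
time_s: 2.57
eef_pos: [627.8, -47.0, 74.8]
ee_rot: [-0.004, 0.052, 0.999, 0.003]
force: [3.4, 0.9, -10.6]
grip_width: 0.295
```

Request:
play_rows([
  [6,-0.5,6.3,0,0,0,-1],
  [6,-0.5,5.8,0,0,0,-1],
  [6.4,-0.5,5.1,0,0,0,-1],
  [6.9,-0.5,4.5,0,0,0,-1],
  [7.3,-0.6,3.8,0,0,0,-1],
])

```text
time_s: 2.98
eef_pos: [664.1, -49.9, 106.1]
ee_rot: [-0.002, 0.052, 0.999, 0.003]
force: [6.0, 0.7, -12.1]
grip_width: 0.29
```

Request:
play_rows([
  [7.5,-0.6,1.5,0,0,0,-1],
  [5,-0.4,-0.5,0,0,0,-1],
  [2,0,-0.5,0,0,0,-1],
  [0,0,0,0,0,0,-1],
])

```text
time_s: 3.32
eef_pos: [678.0, -51.0, 110.8]
ee_rot: [-0.006, 0.052, 0.999, 0.003]
force: [5.2, 0.1, -13.1]
grip_width: 0.29
```

Request:
play_rows([
  [0,0,-2,0,0,0,0.1],
  [0,0,0,0,0,0,0.1],
  [0,0,0,0,0,0,0.1],
  [0,0,25,0,0,0,0.1],
  [0,0,40,0,0,0,0.1],
])

```text
time_s: 3.73
eef_pos: [677.2, -51.0, 171.9]
ee_rot: [-0.009, 0.052, 0.999, 0.003]
force: [0.4, 0.4, 1.0]
grip_width: 0.552
```

Request:
play_rows([
  [-30,30,10,0,0,0,0.1],
  [-40,40,0,0,0,0,0.1],
  [-40,40,0,0,0,0,0.1],
  [-30,40,0,0,0,0,0.1],
  [-20,40,0,0,0,0,0.1],
])

```text
time_s: 4.15
eef_pos: [545.0, 107.4, 194.6]
ee_rot: [0.008, 0.058, 0.998, 0.001]
force: [0.6, 1.1, -0.3]
grip_width: 0.55
```

Request:
play_rows([
  [-15,40,-10,0,0,0,0.1],
  [0,40,-15,0,0,0,0.1],
  [0,20,-15,0,0,0,0.1],
  [0,0,0,0,0,0,0.1],
])

```text
time_s: 4.48
eef_pos: [527.8, 213.1, 161.4]
ee_rot: [0.015, 0.056, 0.998, 0.003]
force: [0.5, 0.2, -1.0]
grip_width: 0.547
```

```bash
python3 - <<'E'
from h import *
w=cap('wrist','w3.png');print(sense()['eef_pos'],sense()['ee_rot'])
b=cap('side','d3.png')
print('boss px',proj(w,(497,246,38)))
np.savez('w3.npz',**w)
cr=cv2.resize(b['img'][170:260,250:390],(560,360))
cv2.imwrite('pics/m3.png',cv2.resize(np.vstack([w['img'],cr]),None,fx=.76,fy=.76))
E
```

```text
[528.63043841 211.88675835 162.89628473] [0.01590469 0.05594804 0.99830257 0.00297129]
boss px (np.float64(313.2960518580688), np.float64(158.35815770308278))
```

View pics/m3.png

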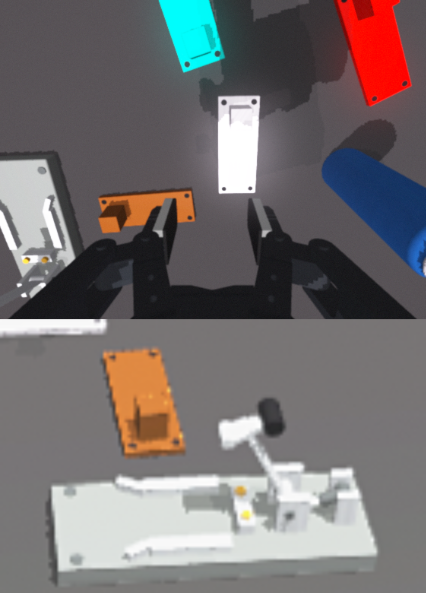

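The clip stays open by itself in the side crop, and the brown part is undisturbed. The plate is at (219..259, 96..193) in the wrist view. I now measure the boss and the plate yaw.

```bash
python3 - <<'E'
from h import *
w=dict(np.load('w3.npz'));s=.76
q=lambda u,v,z:onz(w,u/s,v/s,z)[:2]
P=[q(*p,8) for p in((219,97),(259,97),(220,193),(256,193))]
print(np.round(P,1))
n=(P[2]+P[3])/2;r=(P[0]+P[1])/2;d=n-r;L=np.linalg.norm(d);d/=L
print('L',L,np.linalg.norm(P[0]-P[1]),'yaw',np.arctan2(d[1],d[0]),'boss',n-108*d,r+22*d)
g=w['img'][130:175,290:345].max(2); 
hsv=cv2.cvtColor(w['img'],cv2.COLOR_BGR2HSV)
m=((hsv[...,2]>150)&(hsv[...,1]<50)).astype(np.uint8);m[:,:270]=0;m[:,360:]=0;m[:110]=0;m[265:]=0
c=max(cv2.findContours(m,0,1)[0],key=cv2.contourArea)
A=np.array([onz(w,*p[0],8)[:2] for p in c],np.float32);print(cv2.minAreaRect(A))
cv2.imwrite('pics/c4.png',cv2.resize(w['img'][110:270,265:365],None,fx=3.7,fy=3.7,interpolation=cv2.INTER_CUBIC))
E
```

```text
[[473.  228.2]
 [478.3 275.6]
 [601.8 216.6]
 [607.5 266.1]]
L 129.42234304915652 47.7242060310742 yaw -0.08183451184905259 boss [497.02071365 250.18089686] [497.59643743 250.13367733]
((539.4009399414062, 245.493408203125), (52.10684585571289, 131.52980041503906), 84.64031982421875)
```

Request:
play_rows([
  [-16,19,-10,0,0.032,0.02,0.1],
  [-16,19,-20,0,0,0,0.1],
  [0,0,-35,0,0,0,0.1],
  [0,0,-25,0,0,0,0.1],
  [0,0,0,0,0,0,0.1],
])

```text
time_s: 5.0
eef_pos: [502.8, 244.2, 78.8]
ee_rot: [0.008, 0.05, 0.999, 0.004]
force: [-0.6, -0.9, 0.1]
grip_width: 0.545
```

Request:
play_rows([
  [-5,5,-20,0,0.014,0,0.1],
  [-1,0.5,-25,0,0,0,0.1],
  [0,0,-12,0,0,0,0.1],
  [0,0,0,0,0,0,0.1],
])

```text
time_s: 5.33
eef_pos: [502.9, 246.1, 27.2]
ee_rot: [0.006, 0.053, 0.999, 0.005]
force: [-0.4, 0.0, 0.5]
grip_width: 0.549
```

Request:
play_rows([
  [-4,3,-5,0,0.01,0,0.1],
  [-3,0.5,-6,0,0,0,0.1],
  [0,0,0,0,0,0,0.1],
])

```text
time_s: 5.58
eef_pos: [498.6, 248.9, 19.8]
ee_rot: [0.004, 0.055, 0.998, 0.005]
force: [0.0, -1.1, -0.2]
grip_width: 0.547
```

Request:
play_rows([
  [-1.5,0.5,-6.5,-0.01,0.008,0.015,0.1],
  [0,0,0,0,0,0,-1],
  [0,0,0,0,0,0,-1],
  [0,0,0,0,0,0,-1],
  [0,0,0,0,0,0,-1],
], grip_force=60)

```text
time_s: 6.0
eef_pos: [498.1, 249.9, 15.1]
ee_rot: [0.001, 0.046, 0.999, -0.0]
force: [-0.7, -0.5, -2.2]
grip_width: 0.269
```

```bash
python3 - <<'E'
from h import *
s=sense();print(s['eef_pos'],s['ee_rot'],s['force'],s['grip_width'])
E
```

```text
[498.13721494 249.94858837  15.13524121] [ 1.23650044e-03  4.60315041e-02  9.98939220e-01 -7.96588978e-05] [-0.67984726 -0.49142748 -2.22729972] 0.2685210876923853
```

Request:
play_rows([
  [0,0,20,0,0,0,-1],
  [0,0,30,0,0,0,-1],
  [-6,-15,20,0,0,0.014,-1],
  [-7,-35,5,0,0,0,-1],
  [-7,-40,0,0,0,0,-1],
])

```text
time_s: 6.42
eef_pos: [476.1, 162.1, 91.5]
ee_rot: [0.0, 0.035, 0.999, -0.0]
force: [1.2, -0.9, -1.7]
grip_width: 0.27
```

Request:
play_rows([
  [-7,-40,0,0,0,0,-1],
  [-7,-40,0,0,0,0,-1],
  [-7,-40,0,0,0,0,-1],
  [-5,-30,0,0,0,0,-1],
  [0,0,0,0,0,0,-1],
])

```text
time_s: 6.83
eef_pos: [446.6, 2.4, 92.7]
ee_rot: [0.001, 0.035, 0.999, -0.001]
force: [-1.1, 0.7, -1.3]
grip_width: 0.265
```

Request:
play_rows([
  [2,-20,-15,0,0,-0.008,-1],
  [2,-15,-15,0,0,0,-1],
  [0,0,0,0,0,0,-1],
  [0,0,0,0,0,0,-1],
])

```text
time_s: 7.17
eef_pos: [450.4, -35.1, 62.6]
ee_rot: [0.002, 0.042, 0.999, -0.001]
force: [-0.6, -0.2, -1.6]
grip_width: 0.271
```

```bash
python3 - <<'E'
from h import *
w=cap('wrist','w5.png');s=sense();print(s['eef_pos'],s['ee_rot'],s['force'])
np.savez('w5.npz',**w)
E
```

```text
[450.3837642  -34.84069218  62.58325693] [ 1.66902720e-03  4.13510466e-02  9.99142845e-01 -9.38041012e-04] [-0.98564624 -0.15029188 -1.69499434]
```

View pics/w5.png

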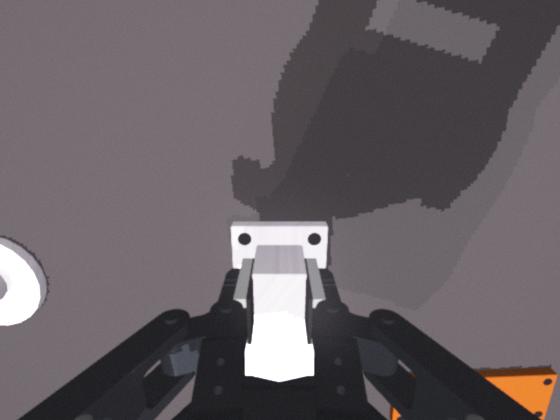

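Request:
play_rows([
  [0,1.8,-12,-0.0015,0.003,0.002,-1],
  [0,0,-8,0,0,0,-1],
  [0,0,-4,0,0,0,-1],
  [0,0,0,0,0,0,-1],
])

```text
time_s: 7.55
eef_pos: [451.3, -30.2, 39.6]
ee_rot: [0.002, 0.038, 0.999, -0.002]
force: [0.1, -0.1, -2.3]
grip_width: 0.266
```

```bash
python3 - <<'E'
from h import *
b=cap('side','d6.png');a=cap('scene','s6.png');s=sense();print(s['eef_pos'],s['ee_rot'],s['force'])
A=cv2.resize(b['img'][195:270,215:390],(800,343),interpolation=cv2.INTER_CUBIC);B=cv2.resize(a['img'][200:285,165:345],(540,255),interpolation=cv2.INTER_CUBIC)
cv2.imwrite('pics/m6.png',np.vstack([A,np.pad(B,((0,0),(0,260),(0,0)))]))
E
```

```text
[451.63669929 -30.50215546  40.17986199] [ 0.00207575  0.03862907  0.99924922 -0.00211631] [ 0.86197915  0.11875753 -1.57138059]
```

View pics/m6.png

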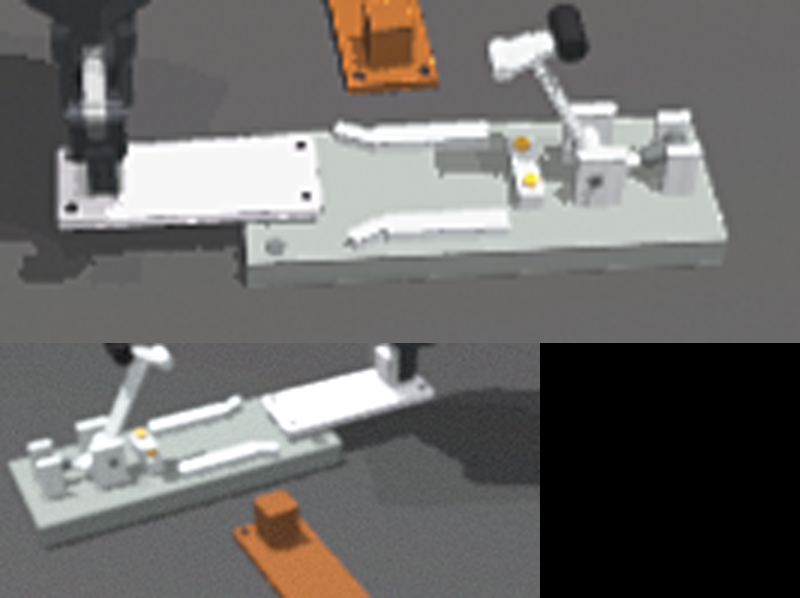

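The plate is over the bed with its nose just short of the flare, about 2 mm too far to +y. I correct that, lower it and advance gently.

Request:
play_rows([
  [0,-2.6,-2,0.004,0.004,-0.003,-1],
  [0,0,-1.5,0,0,0,-1],
  [0,0,0,0,0,0,-1],
])

```text
time_s: 7.9
eef_pos: [452.3, -33.3, 37.5]
ee_rot: [0.001, 0.04, 0.999, -0.0]
force: [0.2, -0.2, -2.3]
grip_width: 0.261
```

Request:
play_rows([
  [8,-0.65,-0.7,0,0,0,-1],
  [8,-0.65,-0.5,0,0,0,-1],
  [8,-0.65,0,0,0,0,-1],
  [0,0,0,0,0,0,-1],
])

```text
time_s: 8.23
eef_pos: [479.3, -35.9, 36.7]
ee_rot: [0.002, 0.04, 0.999, -0.0]
force: [0.7, 0.1, -1.7]
grip_width: 0.268
```

Request:
play_rows([
  [5,0.1,-0.4,0,0,0,-1],
  [5,-0.4,0,0,0,0,-1],
  [5,-0.4,0,0,0,0,-1],
  [0,0,0,0,0,0,-1],
])

```text
time_s: 8.57
eef_pos: [496.3, -36.7, 36.1]
ee_rot: [0.002, 0.04, 0.999, -0.0]
force: [0.3, -0.0, -1.7]
grip_width: 0.269
```

Request:
play_rows([
  [6,-0.5,0,0,0,0,-1],
  [6,-0.5,0,0,0,0,-1],
  [6,-0.5,0,0,0,0,-1],
  [6,-0.5,0,0,0,0,-1],
  [0,0,0,0,0,0,-1],
])

```text
time_s: 8.98
eef_pos: [522.8, -38.9, 36.0]
ee_rot: [0.001, 0.04, 0.999, -0.0]
force: [-0.0, -0.7, -1.9]
grip_width: 0.271
```

Request:
play_rows([
  [3,-0.2,-0.4,0,0,0,-1],
  [3,-0.2,0,0,0,0,-1],
  [3,-0.2,0,0,0,0,-1],
  [0,0,0,0,0,0,-1],
])

```text
time_s: 9.32
eef_pos: [532.7, -39.4, 35.4]
ee_rot: [0.001, 0.04, 0.999, -0.0]
force: [0.2, 0.6, -0.8]
grip_width: 0.267
```

Request:
play_rows([
  [1.5,-0.1,0,0,0,0,-1],
  [1.5,-0.1,0,0,0,0,-1],
  [1.5,-0.1,0,0,0,0,-1],
  [0,0,0,0,0,0,-1],
])

```text
time_s: 9.65
eef_pos: [537.4, -39.7, 35.4]
ee_rot: [0.001, 0.04, 0.999, -0.0]
force: [0.5, -0.3, -1.7]
grip_width: 0.268
```

Request:
play_rows([
  [1,-0.08,0,0,0,0,-1],
  [1,-0.08,0,0,0,0,-1],
  [1,-0.08,0,0,0,0,-1],
  [0,0,0,0,0,0,-1],
])

```text
time_s: 9.98
eef_pos: [540.5, -40.0, 35.3]
ee_rot: [0.001, 0.04, 0.999, -0.0]
force: [0.3, -1.3, -2.2]
grip_width: 0.268
```

Request:
play_rows([
  [0.7,-0.05,0,0,0,0,-1],
  [0.7,-0.05,0,0,0,0,-1],
  [0.7,-0.05,0,0,0,0,-1],
])

```text
time_s: 10.23
eef_pos: [542.7, -40.1, 35.4]
ee_rot: [0.001, 0.04, 0.999, -0.0]
force: [-0.5, 0.2, -2.0]
grip_width: 0.264
```

Request:
play_rows([
  [0.7,-0.05,0,0,0,0,-1],
  [0.7,-0.05,0,0,0,0,-1],
  [0.7,-0.05,0,0,0,0,-1],
])

```text
time_s: 10.48
eef_pos: [545.0, -40.3, 35.4]
ee_rot: [0.001, 0.04, 0.999, -0.0]
force: [0.1, -0.0, -2.5]
grip_width: 0.266
```

Request:
play_rows([
  [0.6,-0.05,0,0,0,0,-1],
  [0.6,-0.05,0,0,0,0,-1],
  [0.6,-0.05,0,0,0,0,-1],
])

```text
time_s: 10.73
eef_pos: [547.0, -40.4, 35.3]
ee_rot: [0.001, 0.04, 0.999, -0.0]
force: [-0.1, 0.3, -1.8]
grip_width: 0.272
```

Request:
play_rows([
  [0.5,-0.04,0,0,0,0,-1],
  [0.5,-0.04,0,0,0,0,-1],
  [0.5,-0.04,0,0,0,0,-1],
])

```text
time_s: 10.98
eef_pos: [548.7, -40.6, 35.3]
ee_rot: [0.001, 0.04, 0.999, -0.0]
force: [0.2, 0.2, -2.1]
grip_width: 0.271
```

Request:
play_rows([
  [0.5,-0.04,0,0,0,0,-1],
  [0.5,-0.04,0,0,0,0,-1],
])

```text
time_s: 11.15
eef_pos: [549.8, -40.6, 35.3]
ee_rot: [0.001, 0.04, 0.999, -0.0]
force: [-0.4, -0.1, -1.7]
grip_width: 0.266
```

Request:
play_rows([
  [0.5,-0.04,0,0,0,0,-1],
  [0.5,-0.04,0,0,0,0,-1],
])

```text
time_s: 11.32
eef_pos: [550.1, -40.6, 35.1]
ee_rot: [-0.0, 0.04, 0.999, -0.0]
force: [-5.0, -0.0, 0.4]
grip_width: 0.269
```

Contact with the back stop is felt: -5 N at TCP x = 550.1, where the camera estimate said 551. I settle and release.

Request:
play_rows([
  [-0.1,0,-0.2,0,0,0,-1],
])

```text
time_s: 11.4
eef_pos: [550.1, -40.6, 35.0]
ee_rot: [-0.0, 0.04, 0.999, -0.0]
force: [-0.6, 0.7, 0.0]
grip_width: 0.267
```

Request:
play_rows([
  [0,0,0,0,0,0,0],
  [0,0,0,0,0,0,0.1],
  [0,0,0,0,0,0,0.1],
  [0,0,20,0,0,0,0.1],
  [0,0,40,0,0,0,0.1],
])

```text
time_s: 11.82
eef_pos: [547.7, -40.0, 90.7]
ee_rot: [-0.005, 0.041, 0.999, 0.001]
force: [0.3, 0.5, -0.6]
grip_width: 0.55
```

Request:
play_rows([
  [0,0,40,0,0,0,0.1],
  [0,0,30,0,0,0,0.1],
  [20,-2,15,0,0,0,0.1],
  [0,0,0,0,0,0,0.1],
])

```text
time_s: 12.15
eef_pos: [569.9, -42.4, 187.4]
ee_rot: [0.001, 0.041, 0.999, -0.0]
force: [0.3, 0.0, 0.2]
grip_width: 0.551
```

```bash
python3 - <<'E'
from h import *
b=cap('side','d7.png');a=cap('scene','s7.png');s=sense();print(s['eef_pos'],s['ee_rot'],s['force'],s['grip_width'])
A=cv2.resize(b['img'][185:265,235:390],(800,413),interpolation=cv2.INTER_CUBIC)
cv2.imwrite('pics/m7.png',A)
K=[]
for d,r in((b,(300,180,360,225)),(a,(175,180,235,225))):
    k=d['img'].max(2)[r[1]:r[3],r[0]:r[2]]
    m=(k<60).astype(np.uint8);n,l,st,cc=cv2.connectedComponentsWithStats(m)
    for i in range(1,n): 
        if st[i,4]>15: print(st[i],cc[i]+r[:2])
    i=1+st[1:,4].argmax();K.append(ray(d,*(cc[i]+[r[0],r[1]])))
(A0,A1),(B0,B1)=K
t=np.linalg.lstsq(np.stack([A1,-B1],1),B0-A0,rcond=None)[0]
print('knob',A0+A1*t[0],B0+B1*t[1])
E
```

```text
[567.03970104 -41.62979773 183.73568203] [-2.32894372e-03  4.03757036e-02  9.99181678e-01  5.93440392e-04] [-0.95653252 -0.03427268 -1.31416732] 0.5507070306257286
[35 16  9 12 48] [338.47916667 202.625     ]
[25 17  9 10 57] [204.19298246 201.70175439]
knob [673.44205811 -53.08252417 118.53963683] [675.21432152 -53.70748975 118.53784112]
```

View pics/m7.png

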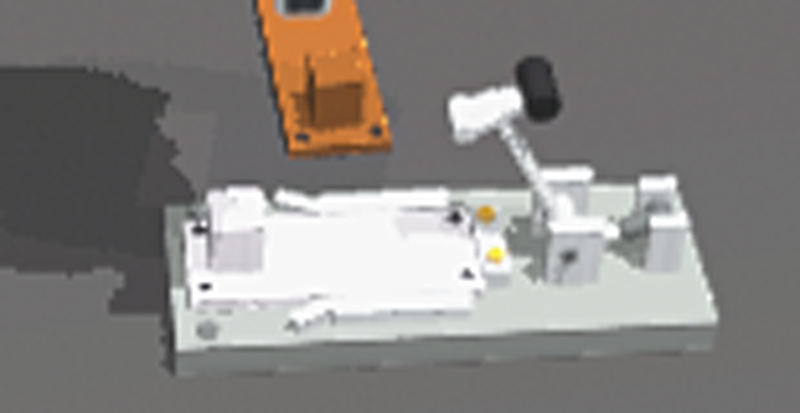

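The plate lies in the channel with its nose at the stop (480,255), and the clip is still open. The knob measures (674, -53, 118.5), as expected for 1.1 rad. I now go over it and grip.

Request:
play_rows([
  [36,-3,0,0,0,0,0.1],
  [36,-3,-5,0,0,0,0.1],
  [32,-3,-10,0,0,0,0.1],
  [0,0,-10,0,0,0,0.1],
  [0,0,0,0,0,0,0.1],
])

```text
time_s: 12.67
eef_pos: [666.9, -49.0, 145.8]
ee_rot: [-0.013, 0.04, 0.999, 0.003]
force: [0.1, 1.5, -1.1]
grip_width: 0.546
```

Request:
play_rows([
  [6,-1.5,-8,0,-0.024,0,0.1],
  [2,-0.5,-12,0,0,0,0.1],
  [0,0,-12,0,0,0,0.1],
  [0,0,0,0,0,0,0.1],
])

```text
time_s: 13.0
eef_pos: [670.4, -50.3, 108.0]
ee_rot: [-0.006, 0.04, 0.999, 0.004]
force: [-0.5, 0.2, -0.9]
grip_width: 0.553
```

Request:
play_rows([
  [4,-0.7,-2,0,-0.01,0,0.1],
  [0,0,0,0,0,0,-1],
  [0,0,0,0,0,0,-1],
  [0,0,0,0,0,0,-1],
  [0,0,0,0,0,0,-1],
], grip_force=40)

```text
time_s: 13.42
eef_pos: [673.3, -50.5, 106.6]
ee_rot: [-0.001, 0.04, 0.999, 0.005]
force: [1.5, -1.1, -5.0]
grip_width: 0.298
```

Request:
play_rows([
  [-7.9,0.6,-2.3,0,0,0,-1],
  [-7.7,0.6,-3,0,0,0,-1],
  [-7.3,0.6,-3.8,0,0,0,-1],
  [0,0,0,0,0,0,-1],
])

```text
time_s: 13.75
eef_pos: [657.5, -49.3, 101.9]
ee_rot: [0.012, 0.04, 0.999, 0.004]
force: [11.7, 0.9, -13.3]
grip_width: 0.291
```

Request:
play_rows([
  [-6,0.5,-5,0,0.015,0,-1],
  [-6.9,0.5,-5,0,0,0,-1],
  [-6.4,0.5,-5.3,0,0,0,-1],
])

```text
time_s: 14.0
eef_pos: [645.1, -48.3, 94.7]
ee_rot: [0.017, 0.04, 0.999, 0.002]
force: [5.0, 1.4, 5.7]
grip_width: 0.292
```

Request:
play_rows([
  [-6.5,0.5,-5,0,0.015,0,-1],
  [-6,0.5,-5.5,0,0.015,0,-1],
  [-5.5,0.4,-6,0,0,0,-1],
])

```text
time_s: 14.25
eef_pos: [631.6, -47.3, 84.6]
ee_rot: [0.011, 0.04, 0.999, 0.0]
force: [0.7, 2.3, 6.3]
grip_width: 0.291
```

Request:
play_rows([
  [-5,0.4,-5.6,0,0.012,0,-1],
  [-4.5,0.4,-6,0,0.01,0,-1],
  [-3.5,0.3,-5,0,0,0,-1],
])

```text
time_s: 14.5
eef_pos: [619.3, -46.4, 70.5]
ee_rot: [0.002, 0.04, 0.999, -0.001]
force: [0.9, -0.2, 0.6]
grip_width: 0.297
```

Request:
play_rows([
  [-2,0.2,-4,0,0,0,-1],
  [-1.5,0.1,-3,0,0,0,-1],
  [-1,0.1,-2,0,0,0,-1],
  [0,0,0,0,0,0,-1],
])

```text
time_s: 14.83
eef_pos: [612.3, -45.8, 58.5]
ee_rot: [-0.001, 0.04, 0.999, -0.001]
force: [-0.3, -0.5, -0.4]
grip_width: 0.296
```

Request:
play_rows([
  [-0.4,0,-1,0,0,0,-1],
  [-0.3,0,-1,0,0,0,-1],
])

```text
time_s: 15.0
eef_pos: [611.0, -45.7, 55.8]
ee_rot: [-0.002, 0.04, 0.999, -0.001]
force: [-2.4, 0.3, -0.4]
grip_width: 0.289
```

Request:
play_rows([
  [0.2,0,-0.8,0,0,0,-1],
  [0,0,-0.6,0,0,0,-1],
])

```text
time_s: 15.17
eef_pos: [610.2, -45.6, 53.7]
ee_rot: [-0.003, 0.04, 0.999, -0.0]
force: [-3.1, 0.3, 0.2]
grip_width: 0.291
```

Request:
play_rows([
  [0.5,0,-0.5,0,0,0,-1],
  [0.2,0,-0.4,0,0,0,-1],
])

```text
time_s: 15.33
eef_pos: [609.6, -45.6, 52.1]
ee_rot: [-0.005, 0.04, 0.999, -0.0]
force: [-4.2, 0.1, -1.1]
grip_width: 0.295
```

```bash
python3 - <<'E'
from h import *
b=cap('side','d8.png');a=cap('scene','s8.png');s=sense();print(s['eef_pos'],s['ee_rot'],s['force'],s['grip_width'])
A=cv2.resize(b['img'][195:265,235:390],(800,361),interpolation=cv2.INTER_CUBIC);B=cv2.resize(a['img'][195:275,160:290],(390,240),interpolation=cv2.INTER_CUBIC)
cv2.imwrite('pics/m8.png',np.vstack([A,np.pad(B,((0,0),(0,410),(0,0)))]))
E
```

```text
[609.61387204 -45.5754579   52.07988904] [-5.37125688e-03  4.01309393e-02  9.99179922e-01 -3.75758943e-04] [-5.58272029 -0.05266182  0.51542686] 0.2931077624887556
```

View pics/m8.png

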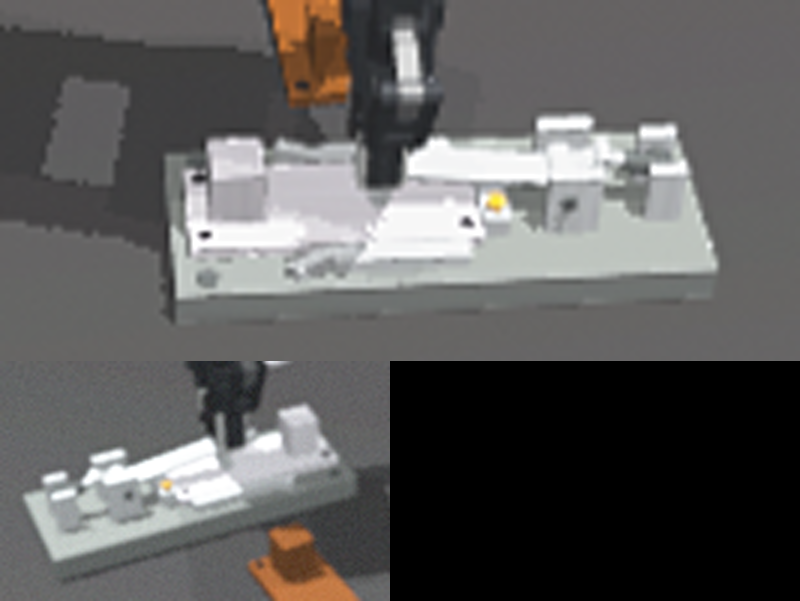

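Request:
play_rows([
  [-0.4,0,-0.4,0,-0.008,0,-1],
])

```text
time_s: 15.52
eef_pos: [609.5, -45.6, 51.6]
ee_rot: [-0.001, 0.04, 0.999, -0.0]
force: [1.0, 0.8, -2.3]
grip_width: 0.295
```

Request:
play_rows([
  [-0.2,0,-0.5,0,0,0,-1],
  [-0.2,0,-0.5,0,0,0,-1],
])

```text
time_s: 15.68
eef_pos: [609.2, -45.5, 50.5]
ee_rot: [-0.0, 0.04, 0.999, -0.0]
force: [-3.2, 0.6, -0.7]
grip_width: 0.29
```

```bash
python3 - <<'E'
from h import *
w=cap('wrist','w9.png');b=cap('side','d9.png');np.savez('w9.npz',**w)
A=cv2.resize(b['img'][205:245,290:370],(560,280),interpolation=cv2.INTER_CUBIC);C=cv2.imread('pics/d1.png')
C=cv2.resize(C[205:245,290:370],(560,280),interpolation=cv2.INTER_CUBIC)
W=cv2.resize(w['img'][200:420,180:380],(545,600),interpolation=cv2.INTER_CUBIC)
R=cv2.resize(np.vstack([A,C]),(255,255))
R=np.vstack([cv2.resize(A,(255,128)),cv2.resize(C,(255,128)),np.zeros((344,255,3),np.uint8)])
cv2.imwrite('pics/m9.png',np.hstack([W,R]))
E
```

```text
(no output)
```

View pics/m9.png

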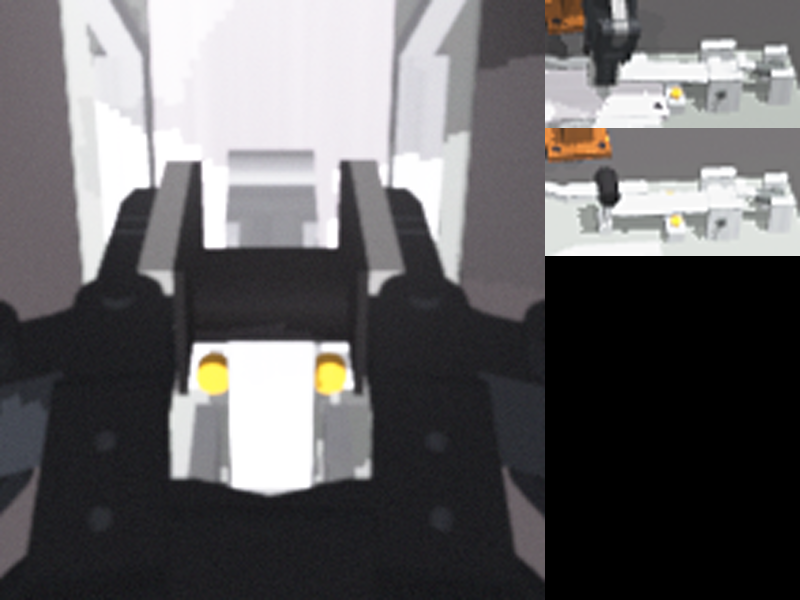

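```bash
python3 - <<'E'
from h import *
w=dict(np.load('w9.npz'));print(sense()['eef_pos'])
def theta(d,u,v):
    c,r=ray(d,u,v)
    ex=np.array([np.cos(-.079),np.sin(-.079),0]);O=np.array([618.5,-46.5,0])
    for s in np.arange(80,250,.05):
        p=c+r*s; x=(p-O)@ex-75; z=p[2]-40
        if abs(np.hypot(x,z)-82.46)<.1: print(u,v,'th',(np.arctan2(z,-x)-.245).round(3),p.round(1),s)
c,r=ray(w,279.8,308.3);print('cam',c,'depth136',c+r*136)
theta(w,279.8,308.3)
theta(w,279.8,306);theta(w,279.8,310)
w2=dict(np.load('w2.npz'));print('ref0');theta(w2,287,225)
g=w['img'][:,280].max(1);print(g[245:345])
E
```

```text
[609.16293063 -45.52327385  50.43984388]
cam [524.73357195 -39.48198024 193.8713795 ] depth136 [609.16856178 -45.84431139  79.21855638]
279.8 308.3 th 0.12 [616.4 -46.4  69.4] 147.59999999999616
279.8 308.3 th 0.119 [616.4 -46.4  69.4] 147.64999999999617
279.8 308.3 th 0.119 [616.4 -46.4  69.4] 147.69999999999615
279.8 308.3 th 0.119 [616.5 -46.4  69.3] 147.74999999999613
279.8 308.3 th 0.118 [616.5 -46.4  69.3] 147.79999999999615
279.8 306 th 0.105 [615.9 -46.3  68.3] 148.5499999999961
279.8 306 th 0.104 [616.  -46.4  68.2] 148.5999999999961
279.8 306 th 0.104 [616.  -46.4  68.2] 148.6499999999961
279.8 306 th 0.104 [616.  -46.4  68.2] 148.6999999999961
279.8 306 th 0.103 [616.1 -46.4  68.1] 148.74999999999608
279.8 310 th 0.13 [616.7 -46.4  70.2] 146.94999999999618
279.8 310 th 0.13 [616.7 -46.4  70.2] 146.9999999999962
279.8 310 th 0.13 [616.8 -46.4  70.2] 147.0499999999962
279.8 310 th 0.129 [616.8 -46.4  70.1] 147.0999999999962
ref0
287 225 th 0.001 [613.4 -46.1  60.1] 215.94999999999226
287 225 th 0.001 [613.5 -46.1  60.1] 215.99999999999227
287 225 th 0.0 [613.5 -46.1  60. ] 216.04999999999228
287 225 th -0.0 [613.5 -46.1  60. ] 216.09999999999226
287 225 th -0.001 [613.5 -46.1  59.9] 216.14999999999225
287 225 th -0.001 [613.5 -46.1  59.9] 216.19999999999226
287 225 th -0.002 [613.6 -46.1  59.8] 216.24999999999227
[242 242 243 242 242 241 241 241 240 227 182 161 173 187 194 205 214 222
 230 238 243 241 221 175 161 156 157 159 159 161 159 161 157 157 158 157
 160 159 160 159 158 157 157 157 153 113  53  46  46  42  45  42  42  43
  43  44  39  43  44  47  44  45  50  49  49  53  47  51  47  47  46  46
  46  43  49  51  54  54  52  83 216 253 255 255 255 255 255 255 255 255
 255 255 255 255 255 255 255 255 255 255]
```

Request:
play_rows([
  [-0.3,0,-0.9,0,0,0,-1],
  [0,0,0,0,0,0,-1],
])

```text
time_s: 15.95
eef_pos: [608.8, -45.5, 49.4]
ee_rot: [-0.001, 0.04, 0.999, -0.0]
force: [-2.5, -1.1, -1.3]
grip_width: 0.293
```

```bash
cat > th.py <<'E'
from h import *
from scipy.optimize import brentq
def th(w):
    g=w['img'][:,272:289].max(2).mean(1)
    i=np.arange(280,340); lo=[k for k in i if g[k]<80]
    a,b=lo[0],lo[-1]
    A=a-1+(g[a-1]-100)/(g[a-1]-g[a]) if g[a-1]>100 else a-(100-g[a-1])/(g[a-2]-g[a-1]); B=b+(100-g[b])/(g[b+1]-g[b])
    v=(A+B)/2; c,r=ray(w,280,v)
    ex=np.array([np.cos(-.079),np.sin(-.079),0]);O=np.array([618.5,-46.5,0])
    f=lambda s:np.hypot((c+r*s-O)@ex-75,(c+r*s)[2]-40)-82.46
    s=brentq(f,100,170);p=c+r*s
    return A.round(2),B.round(2),p.round(1),(np.arctan2(p[2]-40,75-(p-O)@ex)-.245).round(4)
if __name__=='__main__':
    print(th(dict(np.load('w9.npz')))); print(th(cap('wrist','wl.png')));s=sense();print(s['eef_pos'],s['ee_rot'],s['force'],s['grip_width'])
E
python3 th.py
```

```text
(np.float64(290.22), np.float64(324.54), array([616.3, -46.3,  68.9]), np.float64(0.1129))
(np.float64(290.2), np.float64(324.48), array([615.9, -46.3,  67.8]), np.float64(0.0993))
[608.86269402 -45.50519061  49.52038831] [-6.03596514e-04  4.01571613e-02  9.99193181e-01 -1.59268156e-04] [-1.83673305  0.74872763 -1.48569855] 0.29438865127492925
```

The knob moved with the tool, with the same pixels in the wrist frame, so the foot is not yet bearing. I keep feeling downward.

Request:
play_rows([
  [-0.2,0,-0.6,0,0,0,-1],
  [0,0,0,0,0,0,-1],
])

```text
time_s: 16.17
eef_pos: [608.8, -45.5, 49.3]
ee_rot: [-0.0, 0.04, 0.999, -0.0]
force: [-3.4, 0.8, -1.1]
grip_width: 0.295
```

```bash
python3 th.py
```

```text
(np.float64(290.22), np.float64(324.54), array([616.3, -46.3,  68.9]), np.float64(0.1129))
(np.float64(290.2), np.float64(324.49), array([615.9, -46.3,  67.7]), np.float64(0.0981))
[608.78614875 -45.51290786  49.27588235] [-4.20804112e-04  4.01610029e-02  9.99193116e-01 -1.82966527e-04] [-3.71524052  1.21973071  0.66240369] 0.2911197000046169
```

Request:
play_rows([
  [-0.2,0,-0.8,0,0,0,-1],
])

```text
time_s: 16.3
eef_pos: [608.8, -45.5, 49.1]
ee_rot: [-0.0, 0.04, 0.999, -0.0]
force: [-6.0, 1.6, 10.3]
grip_width: 0.296
```

The foot is on the plate: the tool is stopped, with +10 N briefly. I relax and release.

Request:
play_rows([
  [0,0,0.2,0,0,0,-1],
  [0,0,0,0,0,0,-0.2],
  [0,0,0,0,0,0,0.1],
  [0,0,0,0,0,0,0.1],
  [0,0,0,0,0,0,0.1],
])

```text
time_s: 16.72
eef_pos: [610.2, -46.0, 50.0]
ee_rot: [0.002, 0.04, 0.999, -0.001]
force: [-0.8, 0.3, 0.2]
grip_width: 0.546
```

Request:
play_rows([
  [0,0,15,0,0,0,0.1],
  [0,0,30,0,0,0,0.1],
  [0,0,40,0,0,0,0.1],
  [0,0,40,0,0,0,0.1],
  [0,0,0,0,0,0,0.1],
])

```text
time_s: 17.13
eef_pos: [608.5, -45.7, 177.7]
ee_rot: [-0.0, 0.04, 0.999, -0.0]
force: [1.1, -0.3, 1.2]
grip_width: 0.547
```

```bash
python3 - <<'E'
from h import *
w=cap('wrist');b=cap('side');a=cap('scene');s=sense();print(s['eef_pos'],s['force'],s['grip_width'])
A=cv2.resize(b['img'][185:265,235:390],(800,413),interpolation=cv2.INTER_CUBIC);B=cv2.resize(w['img'],(240,180));C=cv2.resize(a['img'],(240,180))
cv2.imwrite('pics/m10.png',np.vstack([A,np.hstack([B,C,np.zeros((180,320,3),np.uint8)])]))
K=[]
for d,r in((b,(300,200,320,235)),(a,(215,195,250,228))):
    k=d['img'].max(2)[r[1]:r[3],r[0]:r[2]]
    n,l,st,cc=cv2.connectedComponentsWithStats((k<75).astype(np.uint8))
    i=1+st[1:,4].argmax();print(st[i]);K.append(ray(d,*(cc[i]+[r[0],r[1]])))
(A0,A1),(B0,B1)=K;t=np.linalg.lstsq(np.stack([A1,-B1],1),B0-A0,rcond=None)[0]
print('knob',A0+A1*t[0],B0+B1*t[1])
E
```

```text
[605.66844703 -45.01655492 169.64583319] [-0.57957811  0.28220941 -0.4339178 ] 0.5475687626457996
[ 7 15  8 12 70]
[12 16 10 10 64]
knob [615.15341543 -47.00284602  68.18536688] [616.27814166 -47.417753    68.07164097]
```

View pics/m10.png

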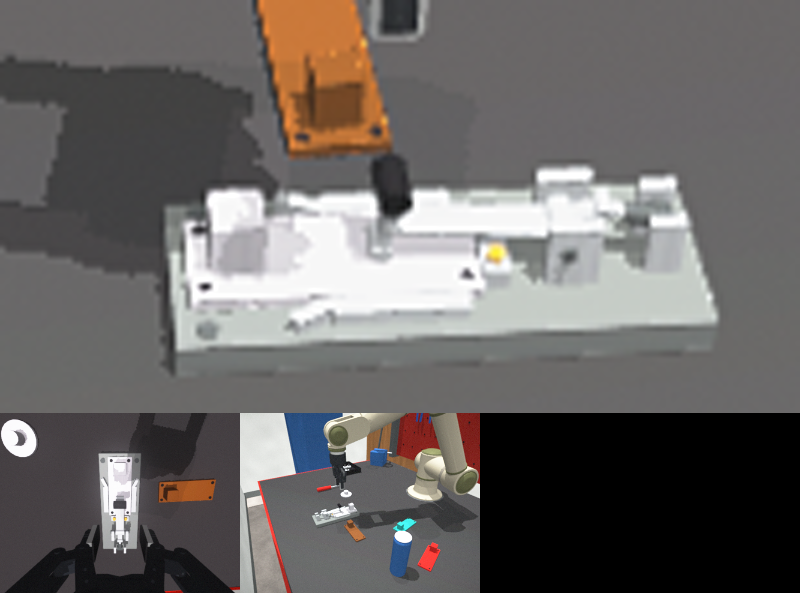

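The clip foot rests on the plate at (382,245) and the nose meets the stop at (480,255). The knob height of 68 mm matches about 0.1 rad. The bystanders are unmoved and the robot is clear, so I hand in.

```bash
python3 -c "
from h import *
print(ctrl.finish_job())"
```

```text
the job is handed in; nothing more can be done
None
```

The plate is loaded and clamped, and I handed the job in at about 17 s on the robot's clock. No verdict was reported.

- **Clip open:** I swung it up to its stop (about 1.1 rad). Pictures after I let go showed it staying open by itself.
- **Plate and back stop:** I slid the plate between the rails in steps down to 0.5 mm. It met the stop at about 5 N, well under the 12 N at which the stop yields. The contact point agreed with the camera estimate to about 1 mm, so I saw no sign of the stop moving, but its setting can't be read directly.
- **Clip down:** I kept hold of the knob all the way, so it did not snap. The foot met the plate with a brief push of about 10 N, which I eased off before letting go.

**Last checks:** The knob is at a height of 68 mm, which matches about 0.1 rad, the clip's resting angle on the plate. The plate's nose is at the stop, the look-alikes and bystanders look unmoved, and the gripper is clear of everything.

**Disagreement:** On the way down, the tool position disagreed with the clip's true angle because the knob had shifted about 6 mm in the pads. I therefore judged the final contact from the wrist camera and the felt force.

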